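# Weigh out a portion of biscuits

### The arm

A 6-joint arm with a two-finger parallel gripper is mounted at the origin on a cart in front of the work surface, level with it; the furniture and walls round the work are solid. World frame = base frame: x ahead of the robot, y to its left, z up, the work surface at z = 0. Lengths are in m, angles in rad, forces in N, time in s.
With the tool pointing down it reaches from about 0.35 to 0.925 m from the base axis. Payload 6.4 kg.
Tool frame: the origin (TCP) lies midway between the tips of the shut fingers; the grasp point (between the pads) lies 19 mm behind it; z points along the fingers, y is the line along which they close (so a half turn about z gives the same grasp; the last joint's range is limited). The gripper opens to 94 mm and grips with 3 to 60 N. Pads are 16 mm wide; open, the fingers measure 119 mm over their backs; the gripper's body (75 mm by 177 mm) begins 78 mm behind the grasp point.
Start: joints at [0.957, 0.245, 1.558, -0, 1.339, -0.174], TCP at [0.277, 0.588, 0.181] pointing down, gripper open.
Joint ranges: [-3.13, 3.13], [-1.02, 2.26], [0.13, 2.54], [-0.95, 4.09], [0.21, 2.88], [-2.74, 2.74]. Speed limits (rad/s): [2.57, 2.57, 3.14, 3.14, 3.14, 3.14].

### API

Orientations are given as a rotation vector (axis times angle).
In Python, from bench import telemetry, optics, ctrl gives the robot as it stands.
- The arm moves only by the shell command python3 -m creep 'ROWS' [OPENING]. ROWS is a JSON object of lists of equal length, an entry for each row: "translation": the shift along the tool's x, y, z in cm, a list of three; "roll": the turn about the tool's z in rad. A call has 1 to 8 rows; each row is the pose to reach, as a shift and turn from the pose commanded when the call began, along the tool's axes at that moment; what a row does not reach only later rows make up. A row lasts 1/12 s, in which the tool goes at most 41.7 mm and 7.16 degrees, less where a joint would pass 70% of its speed; a pose out of reach is approached as far as the arm can. A call with a gripper value outside its range is refused whole. OPENING is the opening, from 0 (shut) to 1 (fully open), set as the call begins (- or left out, the last holds). The fingers move at their own pace and stop on an object; the grip force is fixed at half the most. Time passes only in rows, so rows that repeat a pose let the fingers close. It gives the time, the measured TCP pose, the force, the opening and the grip force at its end, in the units of the state.
- telemetry.read_state(): the state, without advancing time (a new reading comes with each control period).
- optics.snapshot(name): name is "side" or "top"; returns the picture (384x512x3 uint8, blue, green, red); there is no depth.
- optics.camera_params(name): a dict with "mtx" (3x3 intrinsics, pixels), "k1" (the pictures are not rectified: a ray, as slopes to the right and down, at radius r is drawn at 1 + k1 r^2 times it, then the intrinsics apply), "rvec" (rotation vector, rad) and "tvec" (3), from world to camera coordinates, as OpenCV has them. Camera axes: x right, y down, z forward; pixel columns grow to the right and rows downward; lengths in m; the calibration is good to about 2 mm. A picture is of the moment at which its call begins. camera_params takes no time and is no camera call.
- ctrl.close_job(): hands the job in; it is judged then, once.
The state is a dict: "t": time; "q": joint angles; "qvel": joint speeds; "effort": joint torques, N m; "tool_pos": TCP position; "orientation": TCP orientation; "contact_force": force on the tool from outside, world axes, zero at the start; "torque": the same for the moment, N m; "width": opening from 0.0 (shut) to 1.0 (fully open); "grip_force": force on a finger pad.
Only numpy, scipy, OpenCV 4.12 (cv2) and the standard library are available. Lean on these libraries where they do the work, as an engineer would, in place of code of your own. Each camera call takes 0.05 s, during which the arm holds its last target. There are 200 camera calls.

### The job

Weigh out one portion: push the biscuits one at a time along the raised board and over its open edge into the tray of the scale, letting the pointer settle after each, and stop once it stands between the two prongs of the marker set on the dial. Slide the biscuits, do not lift them; those that are not needed stay lying on the board. Leave the two pastry cutters that stand among the biscuits and the other things on the bench as they are.

Things in the scene. Friction and masses are not known exactly. Their poses are not given: they have to be found in the camera images.
- station: Fixed stand on the bench: a raised wooden board with a dial scale behind it (local +x). Origin on the bench under the board, +x from board to scale, +y left, z up. Board top 78 mm up; its free surface is x -87 to +75 mm (open edge), y -115 to +115 mm; a rim 6 mm thick and 10 mm high closes the other three sides. The dial head is 155 mm high, at x 185 to 310 mm.
- board (a point): Middle of the stand's origin raised to the board's top (local x 0, y 0, 78 mm above the bench), axes as the stand's. Keep the arm off the tall shelf rack on the other table, left of the robot (x over 0.6, y 0.15 to 0.65 m, higher than the arm): draw the hand in before swinging across.
- lip (a point): Middle of the open edge of the board (local x 75 mm, at the board's top). A biscuit whose centre is well past it tips into the tray.
- pan_in (a point): Centre of the floor of the scale's steel tray, axes as the stand's. Inside 100 (x) by 200 mm (y). Empty, its floor is 31 mm below the board's top, 58.5 mm past the open edge; the wall next to the board is 5 mm below the board's top and 4 mm past the edge; the side walls are level with the board, the far wall 6 mm higher. On a spring (82 N/m): sinks about 3 mm per biscuit.
- needle (a joint): Angle of the scale's black pointer, rad, clockwise seen from the dial's front (the dial leans back 45 degrees and faces the robot): 0 pointing down at no load, growing by 0.9 rad per 25 g (0.72 to 1.08 rad a biscuit). Settles in about 0.5 s.
- needle_tip (a point): Tip of the pointer, 60 mm from the dial's centre.
- marker (a joint): Angle of the middle of the steel marker on the dial's rim, rad, measured like the pointer; set between 1.9 and 2.7, stiff. Its two inward prongs stand 0.65 rad to either side of that middle: the portion is right when the pointer's angle is less than 0.65 from this value.
- marker_hub (a point): Dial's centre, turning with the marker; its -x axis points at the middle of the marker, z out of the dial.
- biscuit0: The same as the others: plain round hard biscuit, 40 mm across, 14 mm thick, about 25 g (each one 20 to 30 g); origin at the centre of its underside, z up. Starts lying on the board.
- biscuit1: The same as the others: plain round hard biscuit, 40 mm across, 14 mm thick, about 25 g (each one 20 to 30 g); origin at the centre of its underside, z up. Starts lying on the board.
- biscuit2: The same as the others: plain round hard biscuit, 40 mm across, 14 mm thick, about 25 g (each one 20 to 30 g); origin at the centre of its underside, z up. Starts lying on the board.
- biscuit3: The same as the others: plain round hard biscuit, 40 mm across, 14 mm thick, about 25 g (each one 20 to 30 g); origin at the centre of its underside, z up. Starts lying on the board.
- cutter_small: Round steel pastry cutter (an open ring) standing on the board, 42 mm across, 34 mm high, 50 g; origin at the centre of its underside. Bystander.
- cutter_large: The same, 52 mm across, 34 mm high, 60 g. Bystander.
- tub: Closed yoghurt-type tub on the bench right of the stand, 72 mm across, 71 mm high; origin at the centre of its underside. Bystander.
- spice_jar: Spice jar right of the stand, 41 mm across, 107 mm high; origin at the centre of its underside. Bystander.
- peeler: Vegetable peeler with a black handle lying between the robot and the stand, 170 mm long, 25 mm wide, 18 mm high; origin under its middle, x along it. Bystander.
Not all that is in view belongs to the job. Leave any blue or orange look-alike of the biscuit0 alone. What is shaped like the biscuit1 but blue is not meant.

How it is judged:
By the outcome, as a careful person would: the job done as asked, in the order asked, and still so for the second after the job is handed in, with the robot touching nothing.
It also fails if it takes over 61 s, if anything falls off the work surface, if the arm or the gripper's body presses on something with over 40 N, if the wrist force passes 120 N, or if a joint passes its speed limit or range.

## Working session

There is one attempt and no reset: what is moved stays moved. The work goes in short steps, Python scripts to look and compute and a shell command to move; the robot and the scene stay as the last step left them, time stands still between calls to the robot, and variables do not carry over. Pictures are saved under pics/ and viewed, at most 10 in all, crops included, and the job is handed in when it is done.

```bash
mkdir -p pics; ls; python3 - <<'E'
from bench import telemetry, optics
import cv2
for n in("side","top"):
    cv2.imwrite(f"pics/{n}0.png",optics.snapshot(n)); print(n,optics.camera_params(n))
print(telemetry.read_state())
E
```

```text
pics
side {'mtx': array([[426.71708949,   0.        , 254.29184209],
       [  0.        , 426.71708949, 195.19256868],
       [  0.        ,   0.        ,   1.        ]]), 'k1': -0.07966684950603277, 'rvec': array([ 1.93906875, -0.40536331,  0.28178944]), 'tvec': array([-0.65223913,  0.02807025,  1.16528272])}
top {'mtx': array([[447.48705369,   0.        , 257.5577461 ],
       [  0.        , 447.48705369, 189.42379358],
       [  0.        ,   0.        ,   1.        ]]), 'k1': -0.028407822515766255, 'rvec': array([ 2.17561826, -2.13962262,  0.17079706]), 'tvec': array([-0.40465269,  0.52566951,  0.9996253 ])}
{'t': 0.1, 'q': array([ 9.56905536e-01,  2.45712667e-01,  1.55888192e+00, -1.95908910e-05,
        1.33869851e+00, -1.74108961e-01]), 'qvel': array([ 0.00156747, -0.00080623, -0.00211479,  0.00159713,  0.00033852,
        0.00036021]), 'effort': array([-8.33816939e-04, -4.16913915e+01, -3.15525556e+01,  6.85893791e-02,
        3.09180783e-02, -3.15583804e-05]), 'tool_pos': array([0.27639865, 0.58766553, 0.17988126]), 'orientation': array([-6.85108444e-01, -3.06532774e+00,  2.47739738e-03]), 'contact_force': array([ 0.22235544, -0.58134771, -0.08878504]), 'torque': array([-0.05598966,  0.04474697,  0.04394861]), 'grip_force': 0.0, 'width': 0.9990982214364756}
```

View pics/top0.png

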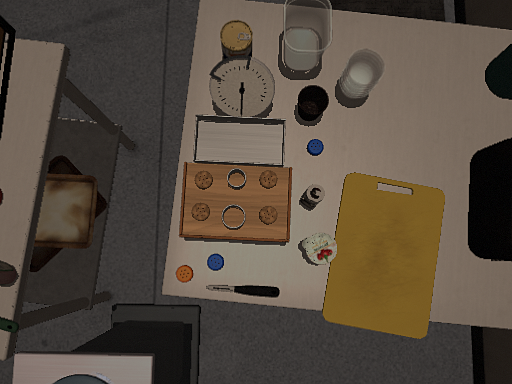

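View pics/side0.png

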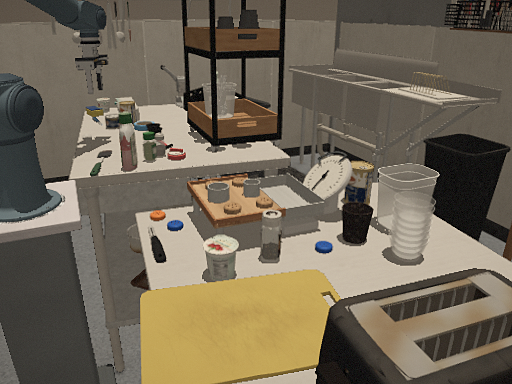

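The top view shows biscuits at about (204,179), (268,179), (201,211) and (268,215). The cutters are at (236,178) and (233,216), the tray is above the board, and the dial is at (242,88). I'll zoom in on the dial and measure positions next.

```bash
cat > h.py <<'E'
from bench import telemetry, optics
import cv2, numpy as np
def cam(n):
    p=optics.camera_params(n); return p['mtx'],np.array([p['k1'],0,0,0,0]),cv2.Rodrigues(p['rvec'])[0],p['tvec']
def ray(n,px):
    K,k,R,t=cam(n); u=cv2.undistortPoints(np.array([[px]],float),K,k)[0,0]
    return -R.T@t, R.T@np.array([u[0],u[1],1])
def onz(n,px,z):
    o,d=ray(n,px); return o+d*(z-o[2])/d[2]
def proj(n,P):
    K,k,R,t=cam(n); return cv2.projectPoints(np.array(P,float).reshape(-1,1,3),R,t,K,k)[0][:,0]
E
python3 - <<'E'
from h import *
im=cv2.imread("pics/top0.png")
cv2.imwrite("pics/crop0.png",cv2.resize(im[45:255,170:305],None,fx=2.8*1,fy=2.8,interpolation=cv2.INTER_CUBIC))
hsv=cv2.cvtColor(im,cv2.COLOR_BGR2HSV)
for c in [(204,179),(268,179),(201,211),(268,215),(236,178),(233,216),(225,200)]: print(c,hsv[c[1],c[0]],onz("top",c,.092).round(3))
E
```

```text
(204, 179) [ 13 151  96] [ 0.546 -0.276  0.092]
(268, 179) [ 12 179  40] [ 0.549 -0.418  0.092]
(201, 211) [ 14 155  99] [ 0.475 -0.272  0.092]
(268, 215) [ 13 154 103] [ 0.469 -0.419  0.092]
(236, 178) [ 14 138 124] [ 0.55  -0.347  0.092]
(233, 216) [ 14 142 115] [ 0.465 -0.342  0.092]
(225, 200) [ 13 141 125] [ 0.5   -0.324  0.092]
```

View pics/crop0.png

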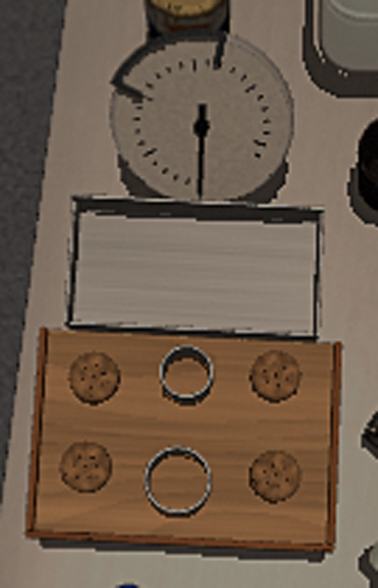

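The crop shows the marker's prongs at about (142,97) and (219,65) with the dial centre at (201,127), so its middle is near 2.7 rad. That means about three biscuits. The biscuits are at crop (94,377), (275,376), (86,467) and (274,476).

```bash
python3 - <<'E'
from h import *
f=lambda u,v,z: onz("top",(170+u/2.8,45+v/2.8),z)
L,R=f(44,329,.088),f(341,344,.088); B1,B2=f(29,536,.088),f(329,548,.088)
print("corners",L,R,B1,B2, np.linalg.norm(L-R),np.linalg.norm(L-B1))
v=(L-R); yaw=np.arctan2(-v[0],v[1]); v2=B1-B2; print("yaw",yaw,np.arctan2(-v2[0],v2[1]))
yaw=(yaw+np.arctan2(-v2[0],v2[1]))/2
ex=np.array([np.cos(yaw),np.sin(yaw)]);ey=np.array([-ex[1],ex[0]])
o=((L+R)/2)[:2]-.075*ex; print("origin",o,"from back",((B1+B2)/2)[:2]+.093*ex)
for n,c,z in [("FL",(94,377),.09),("FR",(275,376),.09),("BL",(86,467),.09),("BR",(274,476),.09),("cs",(187,374),.112),("cl",(178,480),.112)]:
    p=f(*c,z); d=p[:2]-o; print(n,p.round(3),"local",(d@ex).round(3),(d@ey).round(3))
s=telemetry.read_state(); Rt=cv2.Rodrigues(s['orientation'])[0]; print(Rt.round(3))
# dial plane: center
pr=f(201,127,.1);print(pr)
E
```

```text
corners [ 0.58346054 -0.23374237  0.088     ] [ 0.57579171 -0.47081999  0.088     ] [ 0.41915252 -0.22820923  0.088     ] [ 0.41363417 -0.46220946  0.088     ] 0.23720161672643078 0.16440116169742755
yaw -0.032336075953677934 -0.02357827069925259
origin [ 0.50465543 -0.35018467] from back [ 0.509357   -0.34780902]
FL [ 0.545 -0.275  0.09 ] local 0.038 0.076
FR [ 0.549 -0.418  0.09 ] local 0.046 -0.067
BL [ 0.474 -0.271  0.09 ] local -0.033 0.078
BR [ 0.469 -0.418  0.09 ] local -0.034 -0.069
cs [ 0.545 -0.349  0.112] local 0.041 0.002
cl [ 0.463 -0.344  0.112] local -0.042 0.005
[[-0.905  0.426 -0.001]
 [ 0.426  0.905 -0.001]
 [ 0.    -0.002 -1.   ]]
[ 0.74969414 -0.35563046  0.1       ]
```

```bash
python3 -m creep '{"translation":[[-1.5,-1.8,0],[-4,-4.7,0],[-6.5,-7.6,0],[-9,-10.5,0],[-11.5,-13.4,0],[-14,-16.3,0],[-16.5,-19.2,0],[-19,-22.1,0]],"roll":[0,0,0,0,0,0,0,0]}' 0.2
python3 -m creep '{"translation":[[-2.4,-2.8,0],[-4.8,-5.7,0],[-7.2,-8.5,0],[-9.6,-11.4,0],[-12,-14.2,0],[-14.5,-17.1,0],[-16.9,-20,0],[-19.3,-22.8,0]],"roll":[0,0,0,0,0,0,0,0]}'
```

```text
t: 0.77
tool_pos: [0.3543, 0.3055, 0.1804]
orientation: [-0.684, -3.066, 0.001]
contact_force: [0.4, 0.4, -0.2]
width: 0.467
grip_force: 0.0
t: 1.43
tool_pos: [0.432, 0.0169, 0.1807]
orientation: [0.686, 3.066, 0.0]
contact_force: [0.0, 0.7, 0.3]
width: 0.2
grip_force: 0.0
```

```bash
python3 -m creep '{"translation":[[-2.4,-2.9,0],[-4.8,-5.8,0],[-7.3,-8.7,0],[-9.7,-11.6,0],[-12.2,-14.5,0],[-14.6,-17.4,0],[-17.5,-20.9,0],[-19.4,-23.2,0]],"roll":[-0.05,-0.1,-0.15,-0.2,-0.25,-0.3,-0.36,-0.41]}'
python3 -m creep '{"translation":[[0,0,0],[0,0,0],[0,0,0]],"roll":[0,0,0]}'
python3 - <<'E'
from h import *
s=telemetry.read_state(); print(s['t'],s['tool_pos'],cv2.Rodrigues(s['orientation'])[0].round(3))
im=optics.snapshot("side"); cv2.imwrite("pics/s1.png",cv2.resize(im[110:270,150:380],None,fx=3,fy=3,interpolation=cv2.INTER_CUBIC))
E
```

```text
t: 2.1
tool_pos: [0.5088, -0.2763, 0.1803]
orientation: [-0.044, -3.141, -0.0]
contact_force: [-0.3, 0.3, 0.4]
width: 0.196
grip_force: 0.0
t: 2.35
tool_pos: [0.5085, -0.2731, 0.1802]
orientation: [-0.047, -3.14, -0.002]
contact_force: [-0.3, -0.0, 0.5]
width: 0.202
grip_force: 0.0
2.35 [ 0.50845824 -0.27307449  0.1802063 ] [[-1.     0.03  -0.001]
 [ 0.03   1.     0.001]
 [ 0.001  0.001 -1.   ]]
```

View pics/s1.png

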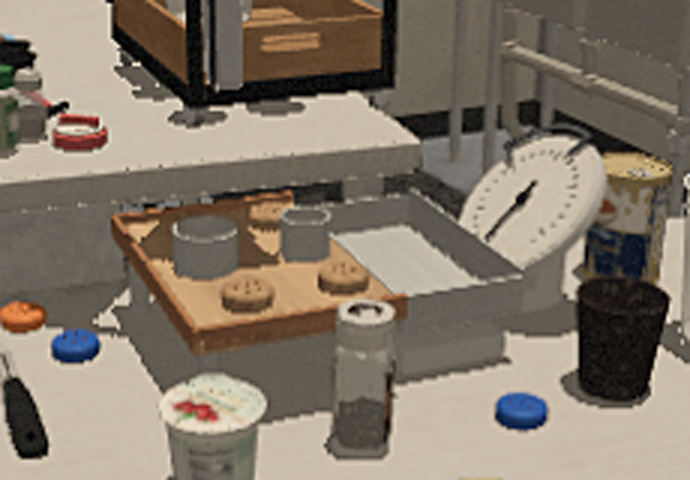

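The gripper isn't visible where I expected it over the board, so I'll check the projections before going lower.

```bash
python3 - <<'E'
from h import *
s=telemetry.read_state()
for n in("side","top"):
    print(n,proj(n,[s['tool_pos'],[.545,-.275,.09],[.469,-.418,.09]]).round(0).tolist())
a=optics.snapshot("side");b=optics.snapshot("top")
cv2.imwrite("pics/both1.png",cv2.resize(np.hstack([a,b]),(800,300),interpolation=cv2.INTER_AREA))
E
```

```text
side [[224.0, 148.0], [238.0, 181.0], [231.0, 206.0]]
top [[197.0, 190.0], [204.0, 180.0], [268.0, 215.0]]
```

View pics/both1.png

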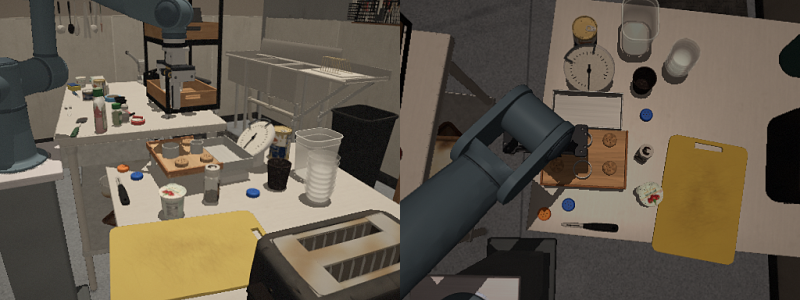

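The gripper is where it should be, with its tip over the gap between the left pair of biscuits at about (197,190) in the top view. I'll go down into that gap.

```bash
python3 -m creep '{"translation":[[0,0,1.5],[0,0,3.5],[0,0,5.5],[0,0,7],[0,0,8.2],[0,0,9],[0,0,9.4],[0,0,9.4]],"roll":[0,0,0,0,0,0,0,0]}'
python3 - <<'E'
from h import *
b=optics.snapshot("top")
cv2.imwrite("pics/t2.png",cv2.resize(b[45:255,170:305],None,fx=2.8,fy=2.8,interpolation=cv2.INTER_CUBIC))
E
```

```text
t: 3.17
tool_pos: [0.5087, -0.2732, 0.0864]
orientation: [-0.046, -3.141, -0.001]
contact_force: [-0.4, -0.0, 0.8]
width: 0.201
grip_force: 0.0
```

```bash
python3 -m creep '{"translation":[[-0.5,0,0],[-1.1,0,0],[-1.8,0,0],[-2.5,0,0],[-3.2,0,0],[-3.9,0,0],[-4.5,0,0],[-5,0,0]],"roll":[0,0,0,0,0,0,0,0]}'
python3 -m creep '{"translation":[[-0.4,0,0],[-0.8,0,0],[-1.2,0,0],[-1.6,0,0],[-2.0,0,0],[-2.3,0,0],[-2.3,0,0],[-2.3,0,0]],"roll":[0,0,0,0,0,0,0,0]}'
python3 - <<'E'
from h import *
a=optics.snapshot("side");b=optics.snapshot("top")
cv2.imwrite("pics/t3.png",np.hstack([cv2.resize(a[110:250,190:330],(400,400),interpolation=cv2.INTER_CUBIC),cv2.resize(b[50:250,130:330],(400,400),interpolation=cv2.INTER_CUBIC)]))
E
```

```text
t: 3.88
tool_pos: [0.5597, -0.2752, 0.0868]
orientation: [-0.046, -3.141, -0.0]
contact_force: [0.1, -0.1, -0.0]
width: 0.2
grip_force: 0.0
t: 4.55
tool_pos: [0.5819, -0.2759, 0.0868]
orientation: [-0.047, -3.141, 0.0]
contact_force: [0.7, -0.1, 0.1]
width: 0.201
grip_force: 0.0
```

View pics/t3.png

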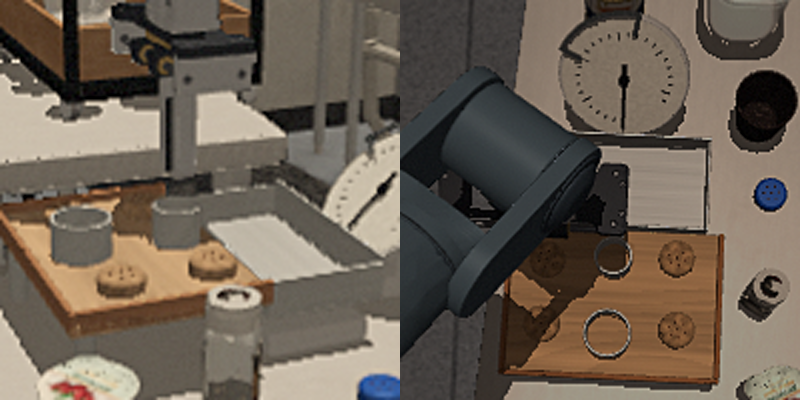

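The left-front biscuit is still at (204,179), so the fingers passed over it. I'll compare the tip height in the side view with the projected TCP.

```bash
python3 - <<'E'
from h import *
a=optics.snapshot("side")
s=telemetry.read_state();p=s['tool_pos']
pts=proj("side",[p,p+[0,0,.02],[.582,-.275,.078],[.545,-.275,.092]]);print(pts.round(1).tolist())
c=cv2.resize(a[130:210,210:300],None,fx=7,fy=7,interpolation=cv2.INTER_NEAREST)
for q,col in zip(pts,[(0,0,255),(0,255,0),(255,0,0),(255,0,255)]): cv2.circle(c,(int((q[0]-209.5)*7),int((q[1]-129.5)*7)),4,col,-1)
cv2.imwrite("pics/s4.png",c)
E
```

```text
[[251.3, 179.8], [251.4, 172.7], [251.2, 182.8], [238.2, 179.8]]
```

View pics/s4.png

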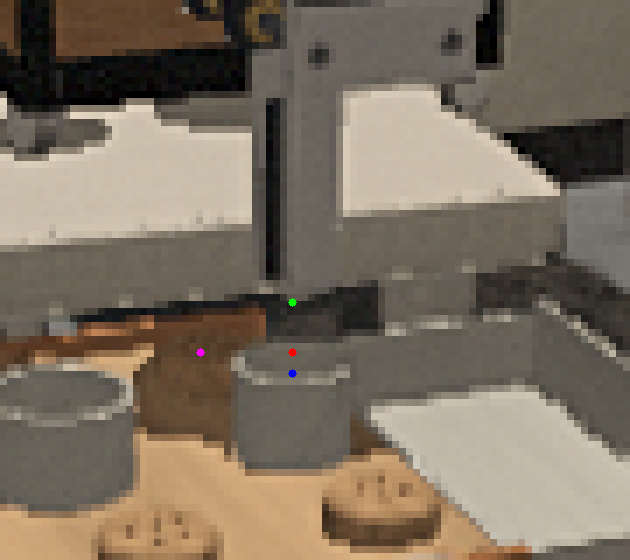

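```bash
python3 - <<'E'
from h import *
b=optics.snapshot("top"); a=cv2.imread("pics/top0.png")
g=lambda i:cv2.cvtColor(i,cv2.COLOR_BGR2GRAY)
np.set_printoptions(linewidth=200)
for (x,y) in [(204,179),(201,211),(268,215)]:
    print((x,y)); print(np.hstack([g(a)[y-14:y+15:3,x-14:x+15:3],0*g(a)[y-14:y+15:3,x:x+1],g(b)[y-14:y+15:3,x-14:x+15:3]]))
c=np.clip(cv2.resize(b[140:235,175:285],None,fx=5,fy=5,interpolation=cv2.INTER_CUBIC).astype(float)*2.2,0,255)
cv2.imwrite("pics/t5.png",c)
E
```

```text
(204, 179)
[[ 85  84  86  84  84  85  85  87  85  87   0  15  20  17  19  12  16   7  11  28  19]
 [ 92  93  93  96  93  92  91  91  90  89   0  19  21  18  21  19   4   8   4  29  38]
 [ 87  87  88  89  64  68  90  92  92  90   0  18  18  18  15  32  34  38  39  37  38]
 [ 86  86  63  78  87  89  63  87  85  85   0  17  19  19  33  39  40  28  36  36  38]
 [101 103  73  65  78  69  75  53  90  89   0  19  18  31  27  34  28  33  28  37  37]
 [100 104  76  35  79  81  85  77 102 101   0  17  45  32  12  36  34  35  36  43  44]
 [105 104  60  91  28  78  75  14  98  99   0  47  45  30  41  22  34  33  23  41  42]
 [102 101 108  63  47  84  44 103  99  99   0 126  41  43  30  33  37  33  42  43  42]
 [ 92  91  95 104  43 112 103 103 101 101   0 100 112  44  42  44  43  44  44  44  42]
 [ 92  93  92  92  92  89  89  95  99 102   0 102 102 104  48  38  37  37  40  42  43]]
(201, 211)
[[ 87  87  87  93  93  92  92  91  91  89   0  98  96  95 102 104 102  46  37  38  36]
 [ 91  91  90  88  86  85  83  82  79  85   0 103 100 100  96  95  92 100  35  31  30]
 [ 78  82  87  67  61  59  89  89
[... 963 characters left out ...]
73  67  90  88   0 105 106  64  72  75 100  80  73  98  97]
 [ 93  94  70  98  79  72  79  86  89  87   0 102 103  77 109  88  77  89  96  96  94]
 [ 87  89  20  75  81  82  29  73  95  94   0  96  98  19  82  91  91  32  80 104 102]
 [ 88  88  27  81  70  74  91  54  91  89   0  97  97  32  88  76  81  99  58  99  99]
 [ 90  90  93  29  68  65  62  92  91  95   0  98 100 103  33  72  73  67 101  99 103]
 [ 96  95  93  96  99  96  91  88  87  86   0 104 105 105 104 109 103 100  98  96  95]
 [ 93  93  91  91 103 104 107 106 107 106   0 101 101 101 100 112 115 117 116 117 116]][ WARN:0@0.399] global loadsave.cpp:1063 imwrite_ Unsupported depth image for selected encoder is fallbacked to CV_8U.
```

View pics/t5.png

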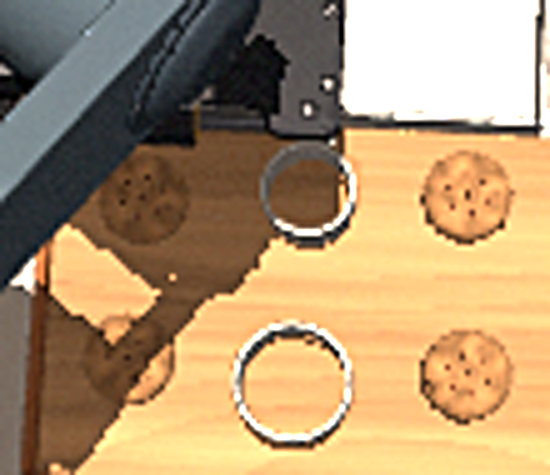

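The front-left biscuit hasn't moved; it's at crop (145,197). The opened tips must ride higher than the TCP. I'll lift, go back, shut the fingers and feel for the board.

```bash
python3 -m creep '{"translation":[[0,0,-1.5],[0,0,-3],[2,0,-3],[4,0,-3],[6,0,-3],[7.2,0,-3],[7.2,0,-3],[7.2,0,-3]],"roll":[0,0,0,0,0,0,0,0]}' 0
python3 -m creep '{"translation":[[0,0,1],[0,0,2],[0,0,2.6],[0,0,3],[0,0,3.2],[0,0,3.3],[0,0,3.3]],"roll":[0,0,0,0,0,0,0]}'
python3 - <<'E'
from h import *
a=optics.snapshot("side")
s=telemetry.read_state();p=s['tool_pos'];print(proj("side",[p,p+[0,0,.02]]).round(1).tolist())
np.set_printoptions(linewidth=250)
print(cv2.cvtColor(a,cv2.COLOR_BGR2GRAY)[150:190:2,205:250])
cv2.imwrite("pics/s6.png",cv2.resize(a[130:210,200:290],None,fx=6,fy=6,interpolation=cv2.INTER_NEAREST))
E
```

```text
t: 5.42
tool_pos: [0.5099, -0.2739, 0.1171]
orientation: [0.048, 3.141, -0.0]
contact_force: [0.9, 0.2, 0.4]
width: 0.005
grip_force: 0.0
t: 6.0
tool_pos: [0.51, -0.2737, 0.0836]
orientation: [-0.047, -3.141, -0.0]
contact_force: [-0.8, -0.1, -0.1]
width: 0.003
grip_force: 0.0
[[225.4, 184.4], [225.3, 177.1]]
[[196 118 127  75  82  80  61 104 105  92  49  47  54  89  86  89  95  94  98 104 102 100  98  99  99 144 203 194 192 193 193 193 192 195 194 195 196 194 195 192 193 190 190 192 191]
 [194 194 198 201 205 206 201 107 117 119 119 142 214 209 207 150  91  94  98 103 102 101 104 100 101 144 202 193 193 193 191 191 190 191 191 192 192 192 192 192 193 192 193 193 193]
 [192 193 194 193 193 191 193 197 196 196 195 194 193 195 196 144  82  94  95 102 101 102 103 100 100 145 204 195 193 192 193 192 193 192 192 192 193 193 193 192 192 191 192 192 192]
 [193 192 193 192 193 193 192 194 191 192 193 195 194 197 194 142  89  93  95 105 103 104 101  99  99 146 202 194 192 193 192 193 192 192 194 193 193 193 194 193 195 193 194 193 193]
 [193 193 194 193 193 191 192 192 192 192 189 191 193 195
[... 2171 characters left out ...]
6  75  79  81  87  94  97 102 104  93  84  81  83  78  79  78  77  80  85  78  71  77  81  80  93 149 143 142 148 156 145  96  86  94 100  97  95  97]
 [ 62  73  84 146 140 146  89  94  98  97 101 100 100 100  98  98  96  95  98  93  95  97  92  86  78  79  82  79  76  79  72  76  75  71  70  68  70  83  86  92  95  97 104 140 124]
 [ 67  74 126 190  83  91  87  93  95  98  97 100  95  95  98  95  96 100  96  96  94  87  88  86  79  78  79  85  81  76  74  79  76 103  71 105  65 102  99  89  92  98  95  98  97]
 [ 71  67  81 120 157 123 110 125 105 108  98  93  96  93  96  98 109 117 118 138 137 149 144  93  78  74  74  78  81  81  82  74 114 193 185 180 182 177 128  83  95  97  99  98 100]]
```

View pics/s6.png

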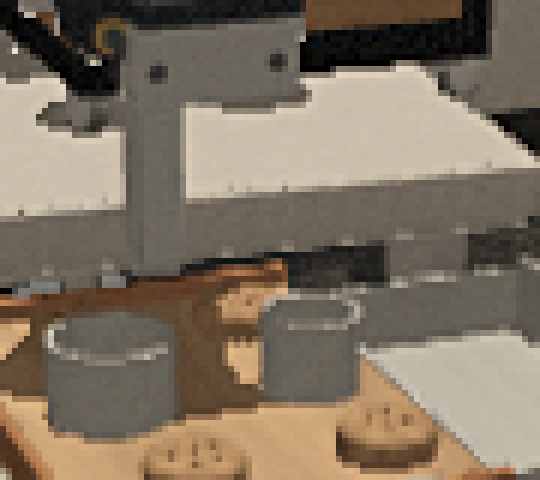

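```bash
python3 -m creep '{"translation":[[0,0,0.2],[0,0,0.3],[0,0,0.4],[0,0,0.4]],"roll":[0,0,0,0]}'; python3 - <<'E'
from h import *
print(proj("top",[[.582,-.276,.2],[.582,-.276,.25],[.51,-.274,.184],[.51,-.274,.084]]).round())
print(proj("side",[[.51,-.274,.184],[.51,-.23,.084],[.51,-.23,.088],[.51,-.19,.084]]).round())
E
```

```text
t: 6.38
tool_pos: [0.5098, -0.2737, 0.0797]
orientation: [-0.047, -3.141, -0.0]
contact_force: [-0.4, 0.2, -0.1]
width: 0.006
grip_force: 0.0
[[199. 152.]
 [196. 147.]
 [198. 189.]
 [203. 196.]]
[[225. 147.]
 [220. 179.]
 [220. 177.]
 [215. 174.]]
```

The finger in the side view ends around row 175, above the far rim, while the reported TCP projects to row 184. The real tip seems to sit about 2 cm above the reported point, so I'll go down in small steps and watch the force.

```bash
python3 -m creep '{"translation":[[0,0,0.1],[0,0,0.2],[0,0,0.3],[0,0,0.3]],"roll":[0,0,0,0]}' | egrep "pos|force"
python3 - <<'E'
from h import *
a=optics.snapshot("side"); s=telemetry.read_state();print(s['contact_force'].round(1),s['tool_pos'].round(4))
np.set_printoptions(linewidth=250)
h=cv2.cvtColor(a,cv2.COLOR_BGR2HSV)
for ch in(1,2): print(h[168:196,214:236,ch])
E
```

```text
tool_pos: [0.5098, -0.2736, 0.0766]
contact_force: [0.1, 1.0, -0.1]
grip_force: 0.0
[-0.4  0.5 -0.5] [ 0.5098 -0.2736  0.0767]
[[ 42  50  51  53  43  49  40  33  29  33  31  33  33  35  37  30  38  44  47  48  47  46]
 [ 48  45  45  43  40  44  42  26  35  36  31  33  33  32  29  33  36  45  47  47  42  49]
 [ 38  47  43  44  50  44  48  26  33  34  30  34  32  35  33  31  36  50  48  50  44  45]
 [ 48  48  42  50  46  47  48  29  29  33  33  33  36  31  29  33  36  47  49  47  45  46]
 [ 49  42  51  48  48  47  48  31  35  31  34  36  33  30  34  33  34  48  47  47  49  47]
 [ 46  39  43  47  48  50  50  28  35  29  30  31  33  36  36  35  31  53  41  50  30  43]
 [ 50  44  44  46  50  51  49  31  31  35  37  35  31  33  31  30  32  27  10  48  55  19]
 [ 40  40  37  26  27  25  14  28  32  29  32  29  28  32  33  28  31 109 110 125 126 127]
 [ 40  36  15  12  12  10   7  29  23  36  29  32  30  28  27  31  85 158 146 148 150 143]
 [ 52  59  59  19  25  21  25  93  27  28  29  29  42  39  41  45 140 145 146 150 151 141]
 [141 136 175 167 166 176 166 142  64  39  45  52  75  81 107 1
[... 3424 characters left out ...]
6 117 125 124 147 143 156 154  99  87  91  97  97 102  99  98]
 [133 119 116 115 116 116 118 131 154 156 187 144  97 101  99  90  92  94  95  99 101 100]
 [129 128 136 139 139 132 125  99  99  95  96 100 101 103 100  90  93  91  92  98 101 105]
 [103 103 100 103 100 103 103 103 103 104 102 105 107 104  95  89  95  91  91  94  97  97]
 [104 104 103 103 104 106 101 105 107 105 103 104 109 103  99  91  94  93  92  93  92  97]
 [104 106 106 107 106 102 103 107 105 105 101 108 106 101  97  89  95  94  92  92  95  94]
 [106 104 105 105 102 104 107 107 102 105 102 107 103 100  97  89  93  93  97  96  94  95]
 [105 102 105 103 102 103 103 102 105 105 103 109 101 102  97  87  94  95  95  96  95  92]]
```

```bash
python3 -m creep '{"translation":[[0,0,0.2],[0,0,0.5],[0,0,0.7],[0,0,0.9],[0,0,1.0],[0,0,1.0]],"roll":[0,0,0,0,0,0]}' | egrep "pos|force"
python3 -m creep '{"translation":[[0,0,0.1],[0,0,0.2],[0,0,0.3],[0,0,0.3]],"roll":[0,0,0,0]}' | egrep "pos|force"
python3 - <<'E'
from h import *
a=optics.snapshot("side")
np.set_printoptions(linewidth=250)
print(cv2.cvtColor(a,cv2.COLOR_BGR2HSV)[172:192,214:236,1])
E
```

```text
tool_pos: [0.5097, -0.2736, 0.0664]
contact_force: [-0.5, -0.3, -0.7]
grip_force: 0.0
tool_pos: [0.5098, -0.2737, 0.0637]
contact_force: [-0.3, -0.1, 0.4]
grip_force: 0.0
[[ 43  47  43  47  50  45  48  31  32  32  32  33  33  31  29  33  35  50  46  48  53  46]
 [ 45  43  54  44  50  46  43  32  36  35  30  30  25  36  34  31  30  48  45  53  21  20]
 [ 47  42  47  48  48  51  48  33  33  34  33  36  35  33  32  34  30  46  51  26  31  41]
 [ 44  39  31  32  24  26  17  31  37  40  37  33  32  34  35  29  26 127 109 104 139 136]
 [ 42  48  19  14  14  12  14  33  28  31  34  33  30  31  35  28  36 164 151 150 147 145]
 [ 51  58  62  20  28  26  29  26  30  34  35  35  36  29  33  28  36 154 152 153 139 139]
 [139 135 159 166 174 183 136  31  30  33  33  29  33  31  33  24  31 166 151 142 127 129]
 [145 143 145 155 141 152 140  52  22  33  28  32  31  36  31  28  31 155 134 141 124 128]
 [142 147 156 149 150 158 146  87  30  33  39  32  36  36  29  26  35 124 130 127 129 124]
 [118 115 110 110 120 101 109  89  28  29  40  32  32  30  26  31  77 125 120 122 131 130]
 [ 71  55  59  61  
[... 191 characters left out ...]
0  42  40  38  38  44  32  31  72 121 124 116 121 125 133 119]
 [ 35  39  36  40  38  40  35  38  36  38  37  39  34  30  36  99 125 118 122 122 132 125]
 [ 44  36  34  43  38  38  34  45  32  45  40  34  33  34  38  90 117 117 116 111 118 121]
 [ 38  42  37  38  41  43  38  38  35  37  39  39  37  33  32  93 118 122 120 122 115 114]
 [ 38  40  38  42  34  40  39  40  41  36  37  36  38  33  33  90 119 129 121 116 118 114]
 [ 36  37  37  39  33  37  39  37  37  36  33  39  38  35  39  86 118 122 111 124 111 115]
 [ 42  36  38  35  38  38  36  37  39  39  30  42  37  30  34  89 117 118 118 108 112 116]
 [ 37  36  39  38  38  36  36  33  38  36  38  39  42  33  35  87 121 114 122 129 120 113]]
```

```bash
cat >> h.py <<'E'
def dial(im, rr=(.028,.05)):
    yaw=-.028; ex=np.array([np.cos(yaw),np.sin(yaw),0]); ey=np.array([-ex[1],ex[0],0]); z=np.array([0,0,1.])
    C=onz("top",(241.8,90.4),.1); u=(ex+z)/2**.5; r=-ey
    A=np.arange(-.5,5.5,.02); Rr=np.linspace(*rr,10)
    P=np.array([[C+q*(-u*np.cos(a)-r*np.sin(a)) for q in Rr] for a in A])
    px=proj("top",P).reshape(len(A),len(Rr),2).astype(np.float32)
    g=cv2.remap(cv2.cvtColor(im,cv2.COLOR_BGR2GRAY),px[...,0],px[...,1],cv2.INTER_LINEAR).mean(1)
    return A,g
def report(im):
    A,g=dial(im); w=np.clip(np.median(g)-20-g,0,None); i=g.argmin(); m=abs(A-A[i])<.25
    print("needle",(A[m]@w[m]/max(w[m].sum(),1e-6)).round(3),"contrast",(np.median(g)-g[i]).round())
E
python3 -m creep '{"translation":[[0,0,0.2],[0,0,0.4],[0,0,0.5],[0,0,0.5]],"roll":[0,0,0,0]}' | egrep "pos|force"
python3 - <<'E'
from h import *
b=optics.snapshot("top"); report(b)
for rr in [(.053,.058),(.058,.064),(.064,.07)]:
    A,g=dial(b,rr); print(rr,[(a.round(2),int(v)) for a,v in zip(A[100:210:3],g[100:210:3])])
E
```

```text
tool_pos: [0.5096, -0.2735, 0.0584]
contact_force: [0.3, -0.5, -0.6]
grip_force: 0.0
needle 0.014 contrast 103.0
(0.053, 0.058) [(np.float64(1.5), 105), (np.float64(1.56), 115), (np.float64(1.62), 113), (np.float64(1.68), 75), (np.float64(1.74), 116), (np.float64(1.8), 114), (np.float64(1.86), 82), (np.float64(1.92), 75), (np.float64(1.98), 47), (np.float64(2.04), 39), (np.float64(2.1), 96), (np.float64(2.16), 117), (np.float64(2.22), 80), (np.float64(2.28), 90), (np.float64(2.34), 114), (np.float64(2.4), 105), (np.float64(2.46), 75), (np.float64(2.52), 116), (np.float64(2.58), 106), (np.float64(2.64), 81), (np.float64(2.7), 113), (np.float64(2.76), 112), (np.float64(2.82), 68), (np.float64(2.88), 115), (np.float64(2.94), 117), (np.float64(3.0), 50), (np.float64(3.06), 117), (np.float64(3.12), 118), (np.float64(3.18), 84), (np.float64(3.24), 118), (np.float64(3.3), 40), (np.float64(3.36), 25), (np.float64(3.42), 112), (np.float64(3.48), 114), (np.float64(3.54), 90), (np.float64(3.6), 101), (np.float64(3.66), 117)]
(0.058, 0.064) [(np.float64(1.5), 116), (np.float64(1.56), 113), (np.f
[... 1083 characters left out ...]
.98), 46), (np.float64(2.04), 28), (np.float64(2.1), 96), (np.float64(2.16), 116), (np.float64(2.22), 114), (np.float64(2.28), 114), (np.float64(2.34), 112), (np.float64(2.4), 115), (np.float64(2.46), 113), (np.float64(2.52), 112), (np.float64(2.58), 113), (np.float64(2.64), 116), (np.float64(2.7), 113), (np.float64(2.76), 115), (np.float64(2.82), 116), (np.float64(2.88), 117), (np.float64(2.94), 117), (np.float64(3.0), 116), (np.float64(3.06), 115), (np.float64(3.12), 115), (np.float64(3.18), 116), (np.float64(3.24), 120), (np.float64(3.3), 34), (np.float64(3.36), 52), (np.float64(3.42), 116), (np.float64(3.48), 113), (np.float64(3.54), 114), (np.float64(3.6), 114), (np.float64(3.66), 113)]
```

The dial reading works: the prongs are at 2.03 and 3.32 rad (1.29 apart, as expected), and the pointer is at 0.01. Now the first push with the tips at the right height.

```bash
python3 -m creep '{"translation":[[-0.5,0,0],[-1.1,0,0],[-1.7,0,0],[-2.3,0,0],[-2.9,0,0],[-3.5,0,0],[-4.1,0,0],[-4.7,0,0]],"roll":[0,0,0,0,0,0,0,0]}' | egrep "pos|force"
python3 -m creep '{"translation":[[-0.5,0,0],[-1.0,0,0],[-1.5,0,0],[-1.9,0,0],[-2.3,0,0],[-2.6,0,0],[-2.6,0,0],[-2.6,0,0]],"roll":[0,0,0,0,0,0,0,0]}'| egrep "pos|force"
python3 -m creep '{"translation":[[0,0,0],[0,0,0],[0,0,0],[0,0,0],[0,0,0],[0,0,0]],"roll":[0,0,0,0,0,0]}'| egrep "pos|force"
python3 - <<'E'
from h import *
report(optics.snapshot("top"))
E
```

```text
tool_pos: [0.5576, -0.2751, 0.0588]
contact_force: [-0.0, 0.3, -0.2]
grip_force: 0.1
tool_pos: [0.5829, -0.2759, 0.0588]
contact_force: [-0.1, -0.0, 0.7]
grip_force: 0.0
tool_pos: [0.5828, -0.2759, 0.0589]
contact_force: [-0.3, 0.2, 0.1]
grip_force: 0.0
needle 1.01 contrast 108.0
```

Pointer at 1.01. Next is the front-right biscuit.

```bash
python3 -m creep '{"translation":[[0,0,-1.5],[0,0,-4],[0,0,-6],[0.5,-1,-6.5],[2,-4,-6.5],[3.6,-7.2,-6.5],[5.2,-10.4,-6.5],[6.6,-13.2,-6.5]],"roll":[0,0,0,0,0,0,0,0]}' | egrep "pos|force"
python3 -m creep '{"translation":[[0.6,-1.2,0],[0.6,-1.2,0],[0.6,-1.2,1.5],[0.6,-1.2,3.5],[0.6,-1.2,5],[0.6,-1.2,6],[0.6,-1.2,6.5],[0.6,-1.2,6.5]],"roll":[0,0,0,0,0,0,0,0]}'
python3 - <<'E'
from h import *
report(optics.snapshot("top"))
E
```

```text
tool_pos: [0.5111, -0.4078, 0.123]
contact_force: [0.5, -0.2, -0.6]
grip_force: 0.0
t: 11.25
tool_pos: [0.5063, -0.4163, 0.0572]
orientation: [-0.046, -3.139, -0.003]
contact_force: [-0.5, 0.1, 0.8]
width: 0.008
grip_force: 0.0
needle 1.01 contrast 112.0
```

```bash
python3 -m creep '{"translation":[[-0.5,0,0],[-1.1,0,0],[-1.7,0,0],[-2.3,0,0],[-2.9,0,0],[-3.5,0,0],[-4.1,0,0],[-4.7,0,0]],"roll":[0,0,0,0,0,0,0,0]}' | egrep "pos|force"
python3 -m creep '{"translation":[[-0.5,0,0],[-1.0,0,0],[-1.5,0,0],[-1.9,0,0],[-2.3,0,0],[-2.6,0,0],[-2.8,0,0],[-2.8,0,0]],"roll":[0,0,0,0,0,0,0,0]}'| egrep "pos|force"
python3 -m creep '{"translation":[[0,0,0],[0,0,0],[0,0,0],[0,0,0],[0,0,0],[0,0,0]],"roll":[0,0,0,0,0,0]}'| egrep "pos|force"
python3 - <<'E'
from h import *
report(optics.snapshot("top"))
E
```

```text
tool_pos: [0.5542, -0.4191, 0.0588]
contact_force: [0.4, 0.2, -0.1]
grip_force: 0.1
tool_pos: [0.5819, -0.4199, 0.0589]
contact_force: [1.1, -0.4, 0.9]
grip_force: 0.0
tool_pos: [0.5815, -0.42, 0.0589]
contact_force: [-1.0, -0.5, -0.3]
grip_force: 0.0
needle 1.845 contrast 108.0
```

Pointer at 1.845, just below the 2.03 prong, so it needs one more. I'll take the rear-right biscuit, checking its position first.

```bash
python3 -m creep '{"translation":[[0,0,-1.5],[0,0,-4],[0,0,-6],[2,0,-6.5],[5,0,-6.5],[8.5,0,-6.5],[11.5,0,-6.5],[14.2,0,-6.5]],"roll":[0,0,0,0,0,0,0,0]}' | egrep "pos|force"
python3 -m creep '{"translation":[[0.5,0,0],[0.5,0,0],[0.5,0,0]],"roll":[0,0,0]}' | egrep "pos|force"
python3 - <<'E'
from h import *
a=cv2.imread("pics/side0.png"); px=proj("side",[[.469,-.418,.085],[.465,-.344,.1],[.545,-.349,.1]]).round().astype(int)
b=optics.snapshot("side"); report(optics.snapshot("top"))
for x,y in px:
    t=a[y-7:y+8,x-10:x+11]; r=cv2.matchTemplate(b[y-17:y+18,x-20:x+21],t,cv2.TM_CCOEFF_NORMED); _,m,_,l=cv2.minMaxLoc(r); print((x,y),m,l[0]-10,l[1]-10)
E
```

```text
tool_pos: [0.4382, -0.4157, 0.1252]
contact_force: [0.2, -0.5, 0.7]
grip_force: 0.0
tool_pos: [0.4354, -0.4161, 0.125]
contact_force: [0.1, 1.3, 0.2]
grip_force: 0.0
needle 1.845 contrast 104.0
(np.int64(231), np.int64(208)) 0.5100980401039124 0 0
(np.int64(218), np.int64(191)) 0.6905836462974548 0 0
(np.int64(250), np.int64(187)) 0.7863361835479736 0 0
```

```bash
python3 -m creep '{"translation":[[0,0,1.2],[0,0,2.6],[0,0,3.8],[0,0,4.6],[0,0,4.9],[0,0,4.9]],"roll":[0,0,0,0,0,0]}' | egrep "pos|force"
python3 -m creep '{"translation":[[0,0,0.4],[0,0,0.8],[0,0,1.2],[0,0,1.6],[0,0,1.6]],"roll":[0,0,0,0,0]}' | egrep "pos|force"
```

```text
tool_pos: [0.434, -0.4146, 0.073]
contact_force: [0.4, 0.2, 0.7]
grip_force: 0.0
tool_pos: [0.4343, -0.4151, 0.058]
contact_force: [-0.1, -0.2, 0.1]
grip_force: 0.0
```

No contact on the way down. I'll push about 15 cm, to x = 0.583.

```bash
python3 -m creep '{"translation":[[-0.5,0,0],[-1.2,0,0],[-2,0,0],[-2.8,0,0],[-3.6,0,0],[-4.4,0,0],[-5.2,0,0],[-6,0,0]],"roll":[0,0,0,0,0,0,0,0]}' | egrep "pos|force"
python3 -m creep '{"translation":[[-0.8,0,0],[-1.6,0,0],[-2.4,0,0],[-3.2,0,0],[-4,0,0],[-4.8,0,0],[-5.5,0,0],[-6,0,0]],"roll":[0,0,0,0,0,0,0,0]}' | egrep "pos|force"
python3 -m creep '{"translation":[[-0.5,0,0],[-1.0,0,0],[-1.5,0,0],[-2,0,0],[-2.4,0,0],[-2.8,0,0],[-2.9,0,0],[-2.9,0,0]],"roll":[0,0,0,0,0,0,0,0]}'| egrep "pos|force"
python3 -m creep '{"translation":[[0,0,0],[0,0,0],[0,0,0],[0,0,0],[0,0,0],[0,0,0]],"roll":[0,0,0,0,0,0]}'| egrep "pos|force"
python3 - <<'E'
from h import *
report(optics.snapshot("top"))
E
```

```text
tool_pos: [0.4956, -0.4173, 0.0588]
contact_force: [-0.9, -0.1, -0.7]
grip_force: 0.1
tool_pos: [0.5555, -0.4191, 0.0588]
contact_force: [-0.9, -0.3, -0.5]
grip_force: 0.1
tool_pos: [0.5838, -0.42, 0.0588]
contact_force: [-0.6, -0.8, -0.2]
grip_force: 0.0
tool_pos: [0.5835, -0.42, 0.0589]
contact_force: [-0.5, 0.2, -0.6]
grip_force: 0.0
needle 2.901 contrast 116.0
```

Pointer at 2.90, inside 2.03 to 3.32. I'll lift clear, draw back, and take a last look.

```bash
python3 -m creep '{"translation":[[0,0,-1.5],[0,0,-4],[0,0,-7],[0,0,-10],[2,0,-12],[5,0,-13],[8,0,-14],[9,0,-14]],"roll":[0,0,0,0,0,0,0,0]}' | egrep "pos|force"
python3 -m creep '{"translation":[[2,0,0],[4,2,0],[6,5,0],[7,8,0],[7,11,0],[7,13,0],[7,13,0],[7,13,0]],"roll":[0,0,0,0,0,0,0,0]}' | egrep "pos|force|t:"
python3 - <<'E'
from h import *
a=optics.snapshot("side");b=optics.snapshot("top"); report(b)
cv2.imwrite("pics/end.png",np.hstack([cv2.resize(a[110:250,190:330],(400,400),interpolation=cv2.INTER_CUBIC),cv2.resize(b[50:250,130:330],(400,400),interpolation=cv2.INTER_CUBIC)]))
E
```

```text
tool_pos: [0.4922, -0.4185, 0.2032]
contact_force: [0.3, 0.4, 0.6]
grip_force: 0.0
t: 19.0
tool_pos: [0.428, -0.285, 0.1994]
contact_force: [0.2, -0.3, 0.0]
grip_force: 0.0
needle 2.898 contrast 106.0
```

View pics/end.png

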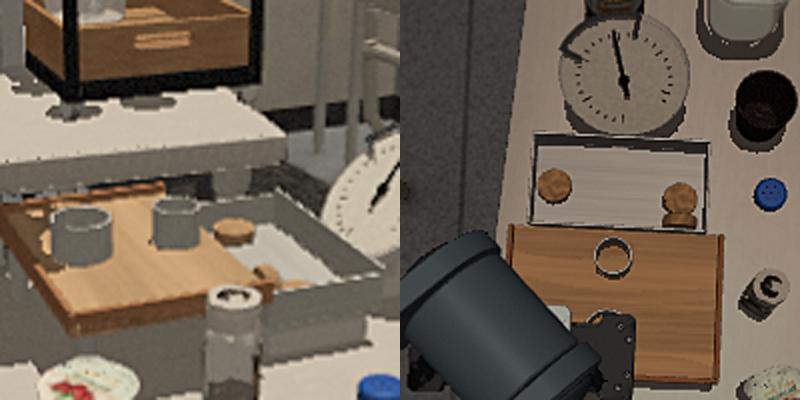

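Three biscuits are in the tray at about (555,186), (680,198) and (680,220); the last leans on the one before it, inside the tray wall. The pointer stands between the prongs at about (615,40). The cutters are standing, and the spare biscuit is still on the board under the arm in this view.

```bash
python3 -c "
from bench import ctrl; print(ctrl.close_job())"
```

```text
the job is handed in; nothing more can be done
None
```

I pushed three biscuits into the tray, and the pointer settled at 2.90 rad, between the prongs at 2.03 and 3.32; the fourth biscuit and the cutters were left on the board, and the job is handed in at about 19 s.

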